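Draw out the scanner stand's leg to its marker and clamp it

TASK

The barcode-scanner stand on the pharmacy counter needs its sprung outrigger leg set: with the cam lever still open, draw the leg out by its cross head until the white line on the head is level with the tip of the marker on the scale rail, and pause there for a moment. Then, holding the leg at the marker, close the cam lever flat against the leg, and finish while still holding on: the fingers stay on, leg at the marker and lever closed. Leave the marker where it is set and do not disturb the other things on the counter.

Things in the scene. Friction and masses are not known exactly. Their poses are not given: they have to be found in the camera images.
- stand: Fixed stand: base plate 220 x 150 x 14 mm, grey sleeve 44 mm wide, 76 mm high, mast with scanner head 305 mm high at x = -185 mm. Origin on the counter under the sleeve's mouth; +x is the level direction in which the leg comes out, +y the cam lever's side, z up. Sleeve and base lie at negative x. Scale rail 14 x 12 mm on the counter along x at y = -92 mm, x = -200 to 300 mm.
- leg: Sprung sliding leg, axes and origin as the stand's when fully in (travel 150 mm along +x). Bar y = -12 to 4 mm, z = 36 to 64; black cross head x = 95 to 109, y = -47 to 47, z = 28 to 56, foot 18 mm across under it. Fingers either side of the bar can pull the head's inner face (x = 95). A spring draws it in, 3 N (in) to 7.5 N (out), even with the lever closed: keep holding it by leg or lever.
- leg_index (a point): White line on top of the cross head, at its centre: x = 102, y = 0, z = 56 mm in the leg's frame. This line is brought level with the marker. Axes as the leg's.
- leg_grip (a point): Grasp centre on the leg, 14 mm behind the cross head's inner face: x = 81, y = 0, z = 50 mm in the leg's frame, midway across bar and closed lever together (24 mm wide, y = -12 to 12 mm). The counter is bare under it; the bar's underside is at 36 mm. Axes as the leg's.
- cam_lever (a joint): Angle of the cam lever, rad: 0 closed flat along the bar, starts 0.30 to 0.38 open, limit 0.40. Steel plate 53 x 8 mm, z = 38 to 64 mm, pivot at x = 35, y = 8 mm in the leg's frame, free end towards the cross head, swung out to +y (at most y = 34 mm). Stays where put; about 3 N at the free end moves it. Squeezed between finger and bar it closes; its outer face is then at y = 12 mm.
- lever_tip (a point): Upper edge of the cam lever at its free end, mid thickness, 53 mm from the pivot, 64 mm above the counter.
- mark_edge (a point): Top corner of the marker's fin nearest the leg, z = 51, y = -65 mm in the stand's frame, mid of the fin's 4 mm thickness; axes as the stand's. The marker, a dark steel rider 20 x 22 mm on the scale rail, stands elsewhere each time, 60 to 136 mm farther out than the white line at the start; it must not be shifted. The leg is set when the white line has the same x as this point.
- carton_flat: Bystander: paper carton 110 x 55 x 24 mm lying on the lever side of the leg. Origin under its centre.
- carton_tall: Bystander: upright paper carton 50 x 50 x 85 mm. Origin under its centre.
- carton_small: Bystander: paper carton 70 x 36 x 20 mm lying beyond the end of the leg's travel. Origin under its centre.
- pill_jar: Bystander: white jar 48 mm across, 70 mm high, near the far end of the leg's travel, on the lever side. Origin under its centre.
- amber_bottle: Bystander: amber bottle 56 mm across, 120 mm high. Origin under its centre.
- measure_cup: Bystander: clear cup 54 mm across, 60 mm high. Origin under its centre.
- spatula: Bystander: spatula lying on the counter. Origin under its middle.

How it is judged:
By the outcome, as a careful person would: the job done as asked, in the order asked, and still so for the second after the job is handed in, while the arm keeps its last pose, push and grip.
It also fails if it takes over 35 s, if anything falls off the work surface, if the arm or the gripper's body presses on something with over 40 N, if the wrist force passes 120 N, or if a joint passes its speed limit or range.

ROBOT

A 6-joint arm with a two-finger parallel gripper is mounted at the origin on the work surface. World frame = base frame: x ahead of the robot, y to its left, z up, the work surface at z = 0. Lengths are in m, angles in degrees, forces in N, time in s.
With the tool pointing down it reaches from about 0.25 to 0.725 m from the base axis. Payload 9.7 kg.
Tool frame: the origin (TCP) lies midway between the tips of the shut fingers; the grasp point (between the pads) lies 19 mm behind it; z points along the fingers, y is the line along which they close (so a half turn about z gives the same grasp; the last joint's range is limited). The gripper opens to 85 mm and grips with 20 to 120 N. Pads are 22 mm wide; open, the fingers measure 114 mm over their backs; the gripper's body (76 mm by 85 mm) begins 54 mm behind the grasp point. The pads swing forward as they close: fully open they stand 13 mm farther back than shut.
Start: joints at [73.682, 4.979, 10.078, 95.1, 0, 90], TCP at [0.155, 0.528, 0.231] pointing down, gripper open.
Joint ranges: [-179.16, 179.16], [-48.56, 103.87], [-65.8, 70.77], [-126.05, 130.52], [-82.76, 87.17], [-180, 180]. Speed limits (degrees/s): [127.2, 127.2, 147.25, 180, 180, 180].

INTERFACE

Orientations are given as [roll, pitch, yaw] about the fixed x, y, z axes, in that order (R = Rz(yaw) Ry(pitch) Rx(roll)).
In Python, from workcell import bot gives the robot as it stands.
- The arm moves only by the shell command python3 -m crank 'ROWS' [FORCE]. ROWS is JSON, a list of rows, each an object with "gripper": the finger opening in mm, from 0 to 85.4; "travel": the shift along the tool's x, y, z in mm, a list of three; "twist": the turn, a rotation vector about the tool's x, y, z in rad, a list of three. In form: [{"gripper": gripper, "travel": [tx, ty, tz], "twist": [rx, ry, rz]}, ...]. A call has 1 to 12 rows; each row shifts and turns the commanded pose from where the row before left it, along the tool's axes as they then stand; what a row does not reach is not made up. A row lasts 1/8 s, in which the tool goes at most 62.5 mm and 10.7 degrees, less where a joint would pass 70% of its speed; a pose out of reach is approached as far as the arm can. A call is refused whole if a number of a shift passes 62.5 or a number of a turn 0.188, either way. A call with a gripper value outside its range is refused whole. The fingers move at their own pace and stop on an object; FORCE is the grip in N (left out, the last holds). Time passes only in rows, so rows that do not move let the fingers close. It gives the time, the measured TCP pose, the force, the opening and the grip force at its end, in the units of the state.
- bot.get_obs(): the state, without advancing time (a new reading comes with each control period).
- bot.camera(name): name is "side" or "top"; returns the picture (400x640x3 uint8, red, green, blue); there is no depth.
- bot.calibration(name): a dict with "vfov" (degrees; the focal length in pixels is half the picture's height over the tangent of half this angle, whatever the lens; pixels are square), "cx", "cy" (the principal point, pixels), "k1" (the pictures are not rectified: a ray, as slopes to the right and down, at radius r is drawn at 1 + k1 r^2 times it, then the intrinsics apply), "camera_from_world" (4x4, takes a point from world to camera coordinates). Camera axes: x right, y down, z forward; pixel columns grow to the right and rows downward; lengths in m; the calibration is good to about 2 mm. A picture is of the moment at which its call begins. calibration takes no time and is no camera call.
- bot.job_done(): hands the job in; it is judged then, once.
The state is a dict: "time": time; "q": joint angles; "qd": joint speeds; "joint_efforts": joint torques, N m; "ee_pos": TCP position; "tcp_rot": TCP orientation; "wrist_force": force on the tool from outside, world axes, zero at the start; "torque": the same for the moment, N m; "opening": finger opening in m; "grasp_force": force on a finger pad.
Only numpy, scipy, OpenCV 4.12 (cv2) and the standard library are available. Lean on these libraries where they do the work, as an engineer would, in place of code of your own. Each camera call takes 0.05 s, during which the arm holds its last target. There are 200 camera calls.

## Working session

There is one attempt and no reset: what is moved stays moved. The work goes in short steps, Python scripts to look and compute and a shell command to move; the robot and the scene stay as the last step left them, time stands still between calls to the robot, and variables do not carry over. Pictures are saved under pics/ and viewed, at most 10 in all, crops included, and the job is handed in when it is done.

```bash
mkdir -p pics
cat > h.py <<'E'
import numpy as np, cv2
from workcell import bot
def cal(n):
    c=bot.calibration(n); f=200/np.tan(np.radians(c['vfov']/2)); return c,f
def ray(n,u,v):
    c,f=cal(n); x=(u-c['cx'])/f; y=(v-c['cy'])/f; rd=np.hypot(x,y); r=rd
    for _ in range(30): r=rd/(1+c['k1']*r*r)
    s=r/rd if rd>0 else 1
    T=np.array(c['camera_from_world']); R=T[:3,:3]
    d=R.T@np.array([x*s,y*s,1]); return -R.T@T[:3,3], d
def onz(n,u,v,z):
    o,d=ray(n,u,v); return o+d*(z-o[2])/d[2]
def proj(n,p):
    c,f=cal(n); T=np.array(c['camera_from_world']); q=T[:3,:3]@np.array(p)+T[:3,3]
    x,y=q[0]/q[2],q[1]/q[2]; k=1+c['k1']*(x*x+y*y); return np.array([c['cx']+f*x*k,c['cy']+f*y*k])
def tri(a,b):
    (o1,d1),(o2,d2)=ray('side',*a),ray('top',*b)
    d1=d1/np.linalg.norm(d1); d2=d2/np.linalg.norm(d2)
    t=np.linalg.lstsq(np.c_[d1,-d2],o2-o1,rcond=None)[0]
    p,q=o1+d1*t[0],o2+d2*t[1]; return (p+q)/2,np.linalg.norm(p-q)*1000
E
python3 - <<'E'
from h import *
for n in('side','top'):
    im=bot.camera(n); cv2.imwrite(f'pics/{n}0.png',im[...,::-1]); c,f=cal(n); T=np.array(c['camera_from_world']); print(n,f,c['k1'],-T[:3,:3].T@T[:3,3])
print(bot.get_obs())
E
```

```text
side 449.6962585174098 0.018988619888214008 [ 0.24289789 -0.72691297  1.03396072]
top 423.38912996794716 -0.0486251906021128 [ 0.56023213 -0.01034563  1.0078753 ]
{'time': 0.1, 'q': array([7.36824905e+01, 5.00617383e+00, 1.00403750e+01, 9.51000621e+01,
       1.40694498e-04, 8.99989753e+01]), 'qd': array([-0.0143282 ,  0.01210004,  0.11354957, -0.01315973,  0.08029809,
       -0.03271602]), 'joint_efforts': array([ 2.83150021e-04, -5.21561980e+01,  4.65654945e+01,  1.59635145e-02,
        2.29411285e-05,  1.33365131e-05]), 'ee_pos': array([0.15447021, 0.52765078, 0.23068337]), 'tcp_rot': array([-1.79934139e+02, -1.41872255e-04,  1.63683515e+02]), 'wrist_force': array([ 0.07281589,  0.42840239, -0.26104164]), 'torque': array([ 0.00335646, -0.01958156,  0.01319988]), 'grasp_force': 0.0, 'opening': 0.08552315204619908}
```

View pics/side0.png

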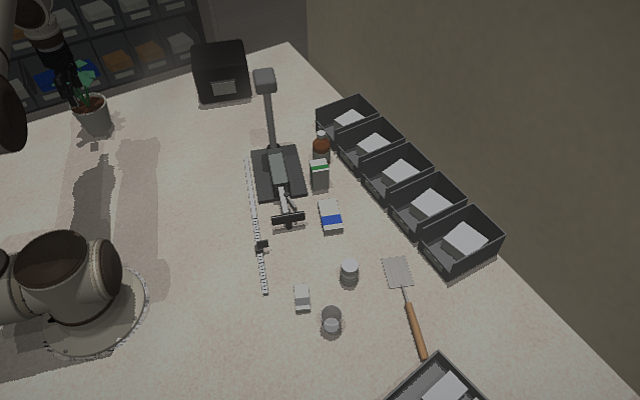

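View pics/top0.png

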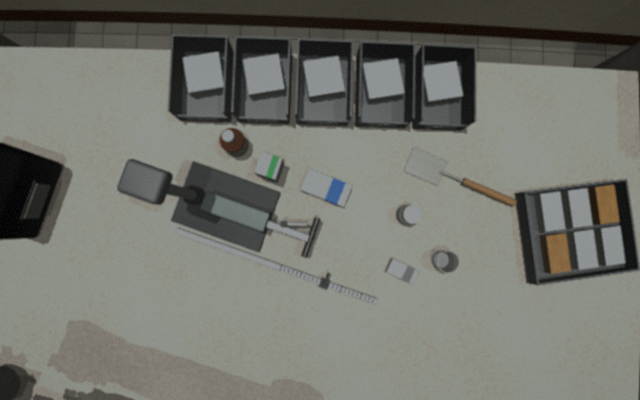

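The side view shows the cross head near (288,219) and the marker near (261,245). In the top view they are near (311,236) and (325,281), with the lever open towards the flat carton. I'll zoom in next.

Run:
```python
from h import *
a=cv2.imread('pics/side0.png')[170:270,235:335]; b=cv2.imread('pics/top0.png')[200:300,255:355]
f=lambda x:cv2.resize(x,(400,400),interpolation=cv2.INTER_CUBIC)
o=np.hstack([f(a),f(b)]); o=np.clip(o*1.5,0,255).astype('uint8')
cv2.imwrite('pics/crop0.png',o)
for n,pts in dict(top=[(311,236),(325,281),(178,231),(376,301)],side=[(288,219),(262,245)]).items():
    for p in pts: print(n,p,onz(n,*p,.05).round(4))
```

```text
top (311, 236) [ 0.5312 -0.0211  0.05  ]
top (325, 281) [ 0.4309 -0.0555  0.05  ]
top (178, 231) [0.5339 0.2783 0.05  ]
top (376, 301) [ 0.3885 -0.1721  0.05  ]
side (288, 219) [ 0.5284 -0.0301  0.05  ]
side (262, 245) [ 0.4304 -0.0716  0.05  ]
```

View pics/crop0.png

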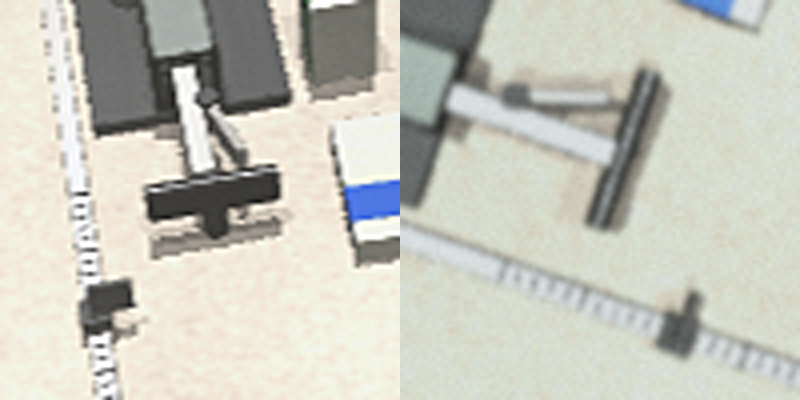

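Left crop (side): the white line on the head runs from (147,188) to (279,169), and the fin's top corner is at (132,283). Right crop (top): the line runs from (649,72) to (598,224), and the fin tip is at (695,292).

Run:
```python
from h import *
S=lambda x,y:(235+x/4-.4,170+y/4-.4); P=lambda x,y:(255+(x-400)/4-.4,200+y/4-.4)
for nm,a,b in [('headL',S(147,188),P(600,222)),('headR',S(279,169),P(649,72)),('fin',S(132,283),P(695,292))]:
    p,e=tri(a,b); print(nm,p.round(4),round(e,1))
# rail direction from top: fit bright ticks; simple: white pixels near line
im=cv2.imread('pics/top0.png'); 
m=(im.min(2)>0)
a=onz('top',178,231,.012);b=onz('top',376,301,.012); d=b-a; print('rail',a,b,np.degrees(np.arctan2(d[1],d[0])))
hl=[onz('top',*P(600,222),.056),onz('top',*P(649,72),.056)]; c=sum(hl)/2; e=hl[1]-hl[0]; print('head z56',hl,c,np.linalg.norm(e),np.degrees(np.arctan2(e[1],e[0]))-90)
hs=[onz('side',*S(147,188),.056),onz('side',*S(279,169),.056)]; e=hs[1]-hs[0]; print('side head',hs,sum(hs)/2,np.linalg.norm(e),np.degrees(np.arctan2(e[1],e[0]))-90)
ft=onz('top',*P(695,292),.051); fs=onz('side',*S(132,283),.051);print('fin',ft,fs)
for th in(-110,-109,-108,-107):
    u=np.array([np.cos(np.radians(th)),np.sin(np.radians(th))]); print(th,((ft-c)[:2]@u),(fs-sum(hs)/2)[:2]@u, (c[:2]@[-u[1],u[0]])-(ft[:2]@[-u[1],u[0]]))
```

```text
headL [ 0.4891 -0.0081  0.062 ] 0.8
headR [ 0.5751 -0.0339  0.0554] 4.6
fin [ 0.4499 -0.0629  0.0462] 0.9
rail [0.53281803 0.28978475 0.012     ] [ 0.38168825 -0.17851393  0.012     ] -107.88597624474691
head z56 [array([ 0.48830271, -0.00794337,  0.056     ]), array([ 0.57299337, -0.03298185,  0.056     ])] [ 0.53064804 -0.02046261  0.056     ] 0.08831440616604438 -106.47012261581258
side head [array([ 0.49104411, -0.00389159,  0.056     ]), array([ 0.57699611, -0.03523604,  0.056     ])] [ 0.53402011 -0.01956381  0.056     ] 0.09148890720852615 -110.03559468606434
fin [ 0.45003635 -0.06250283  0.051     ] [ 0.44924924 -0.06637572  0.051     ]
-110 0.06707570601836357 0.07298214434629695 0.06137160827566801
-109 0.06599440781211179 0.07186021889863989 0.0625328935659678
-108 0.06489300706993825 0.07071640413218072 0.06367513073111758
-107 0.06377183928917854 0.06955104846397771 0.06479797183461183
```

```bash
python3 -m crank '[{"gripper":80,"travel":[-43,-33,0],"twist":[0,0,0]},{"gripper":80,"travel":[-43,-33,0],"twist":[0,0,0]},{"gripper":80,"travel":[-43,-33,0],"twist":[0,0,0]},{"gripper":80,"travel":[-43,-33,0],"twist":[0,0,0]},{"gripper":80,"travel":[-43,-33,0],"twist":[0,0,0]},{"gripper":80,"travel":[-43,-33,0],"twist":[0,0,0]},{"gripper":80,"travel":[-43,-33,0],"twist":[0,0,0]},{"gripper":80,"travel":[-43,-33,0],"twist":[0,0,0]},{"gripper":80,"travel":[-43,-33,0],"twist":[0,0,0]},{"gripper":80,"travel":[-43,-33,0],"twist":[0,0,0]},{"gripper":80,"travel":[-43,-33,0],"twist":[0,0,0]},{"gripper":80,"travel":[-43,-33,0],"twist":[0,0,0]}]' 30
python3 -m crank '[{"gripper":80,"travel":[0,0,0],"twist":[0,0,0.177]},{"gripper":80,"travel":[0,0,0],"twist":[0,0,0.177]},{"gripper":80,"travel":[0,0,0],"twist":[0,0,0.177]},{"gripper":80,"travel":[0,0,0],"twist":[0,0,0.177]},{"gripper":80,"travel":[0,0,0],"twist":[0,0,0.177]},{"gripper":80,"travel":[0,0,0],"twist":[0,0,0.177]},{"gripper":80,"travel":[0,0,0],"twist":[0,0,0.177]},{"gripper":80,"travel":[0,0,0],"twist":[0,0,0.177]},{"gripper":80,"travel":[0,0,0],"twist":[0,0,0.177]},{"gripper":80,"travel":[0,0,0],"twist":[0,0,0]}]'
```

```text
time: 1.6
ee_pos: [0.5392, 0.0011, 0.231]
tcp_rot: [180.0, -0.0, 163.7]
wrist_force: [0.6, 1.6, 0.9]
opening: 0.08
grasp_force: 0.0
time: 2.85
ee_pos: [0.5384, 0.0028, 0.2309]
tcp_rot: [-180.0, 0.0, 72.5]
wrist_force: [-1.0, -0.3, 0.1]
opening: 0.0802
grasp_force: 0.0
```

```bash
python3 -m crank '[{"gripper":80,"travel":[0,0,45],"twist":[0,0,0]},{"gripper":80,"travel":[0,0,45],"twist":[0,0,0]},{"gripper":80,"travel":[0,0,45],"twist":[0,0,0]},{"gripper":80,"travel":[0,0,0],"twist":[0,0,0]}]'
python3 - <<'E'
from h import *
P=lambda x,y:(255+(x-400)/4-.4,200+y/4-.4)
th=np.radians(-107.7); u=np.array([np.cos(th),np.sin(th)]); w=np.array([-u[1],u[0]])
c=np.array([.532,-.020])
def sf(p): d=p[:2]-c; return (np.array([d@u,d@w])*1000+[102,0]).round(1)
for nm,q,z in [('bar sleeve',P(450,101),.064),('bar head',P(613,152),.064),('levtip',P(607,98),.064),('levbase',P(515,95),.064),('fin',P(695,292),.051),('carton L',(302,191),.024),('carton F',(346,207),.024),('rail a',(178,231),.012),('rail b',(376,301),.012),('jar',(409,214),.07),('head -',P(600,222),.056),('head +',P(649,72),.056)]: print(nm,sf(onz('top',*q,z)))
print('tcp',sf(bot.get_obs()['ee_pos']))
a=bot.camera('side')[130:280,215:365,::-1]; b=bot.camera('top')[160:310,235:385,::-1]
f=lambda x:cv2.resize(x,(400,400),interpolation=cv2.INTER_CUBIC)
cv2.imwrite('pics/c1.png',np.clip(np.hstack([f(a),f(b)])*1.5,0,255).astype('uint8'))
E
```

```text
time: 3.35
ee_pos: [0.5362, 0.0028, 0.0931]
tcp_rot: [-179.7, 0.1, 72.6]
wrist_force: [-0.3, 0.9, -0.0]
opening: 0.0802
grasp_force: 0.0
bar sleeve [ 2.8 -9. ]
bar head [97.6 -5.7]
levtip [84.5 21.4]
levbase [35.7  6.1]
fin [167.4 -65.2]
carton L [49.4 90.6]
carton F [158.5  89.5]
rail a [-193.4  -93.4]
rail b [298.7 -95. ]
jar [293.4 118.5]
head - [103.8 -45.3]
head + [101.9  43. ]
tcp [79.  -2.9]
```

View pics/c1.png

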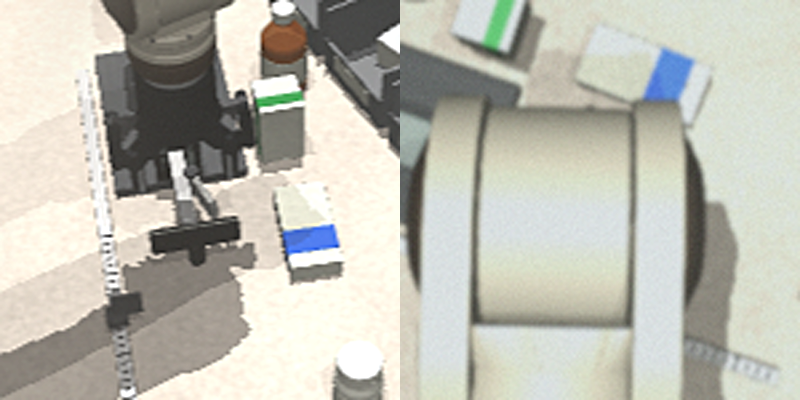

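The side view still shows the cross head (crop 195,235), the fin (crop 130,300) and the open lever. The arm hides them in the top view. The fingers straddle the bar and are clear of the flat carton, so I'll descend.

```bash
python3 -m crank '[{"gripper":77,"travel":[2,1,15],"twist":[0,0,0]},{"gripper":77,"travel":[0,0,15],"twist":[0,0,0]},{"gripper":77,"travel":[0,0,15],"twist":[0,0,0]},{"gripper":77,"travel":[0,0,12],"twist":[0,0,0]},{"gripper":77,"travel":[0,0,10],"twist":[0,0,0]},{"gripper":77,"travel":[0,0,0],"twist":[0,0,0]}]'
python3 - <<'E'
from h import *
for i in range(3): print(bot.get_obs()['ee_pos'],bot.get_obs()['wrist_force'])
a=bot.camera('side')[185:265,235:315,::-1]
cv2.imwrite('pics/c2.png',np.clip(cv2.resize(a,(600,600),interpolation=cv2.INTER_NEAREST)*1.7,0,255).astype('uint8'))
E
```

```text
time: 4.2
ee_pos: [0.5395, 0.0044, 0.0284]
tcp_rot: [-179.9, 0.0, 72.4]
wrist_force: [0.4, 0.0, -0.4]
opening: 0.0769
grasp_force: 0.0
[0.53954603 0.00440761 0.02840222] [ 0.43805122  0.01449462 -0.44117681]
[0.53954603 0.00440761 0.02840222] [ 0.43805122  0.01449462 -0.44117681]
[0.53954603 0.00440761 0.02840222] [ 0.43805122  0.01449462 -0.44117681]
```

View pics/c2.png

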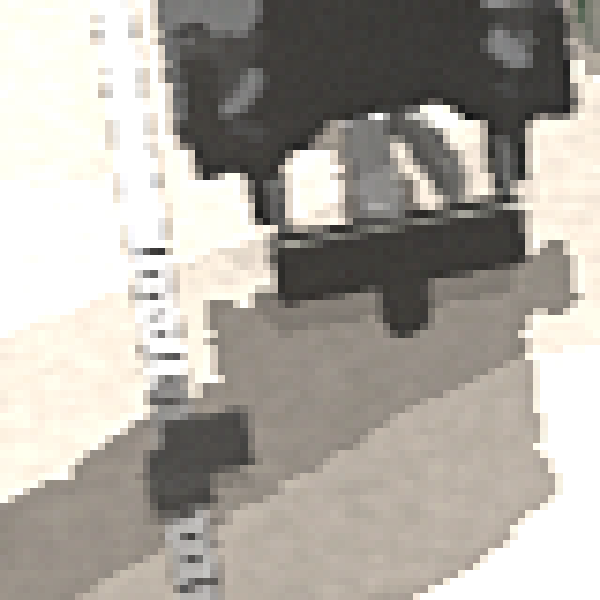

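The white line runs from (275,243) to (520,209) and the fin's top corner is at (250,410). The left finger barely overlaps the head's end, and the lever's outer face at x≈465 leaves a gap to the right finger. I'll shift 2 mm towards +y, narrow to 70 mm and pull.

```bash
python3 -m crank '[{"gripper":70,"travel":[0,2,0],"twist":[0,0,0]},{"gripper":70,"travel":[-3,0,0],"twist":[0,0,0]},{"gripper":70,"travel":[-3,0,0],"twist":[0,0,0]},{"gripper":70,"travel":[-5,0,0],"twist":[0,0,0]},{"gripper":70,"travel":[-6,0,0],"twist":[0,0,0]},{"gripper":70,"travel":[-6,0,0],"twist":[0,0,0]},{"gripper":70,"travel":[-6,0,0],"twist":[0,0,0]},{"gripper":70,"travel":[-7,0,0],"twist":[0,0,0]},{"gripper":70,"travel":[-7,0,0],"twist":[0,0,0]},{"gripper":70,"travel":[-7,0,0],"twist":[0,0,0]},{"gripper":70,"travel":[-6,0,0],"twist":[0,0,0]},{"gripper":70,"travel":[0,0,0],"twist":[0,0,0]}]'
python3 - <<'E'
from h import *
a=bot.camera('side'); cv2.imwrite('pics/s3.png',a[...,::-1]); a=a[200:265,240:305,::-1]
cv2.imwrite('pics/c3.png',np.clip(cv2.resize(a,(600,600),interpolation=cv2.INTER_NEAREST)*1.7,0,255).astype('uint8'))
E
```

```text
time: 5.75
ee_pos: [0.5247, -0.05, 0.0294]
tcp_rot: [-180.0, 0.0, 72.4]
wrist_force: [-0.1, 4.3, 2.0]
opening: 0.0699
grasp_force: 2.0
```

View pics/c3.png

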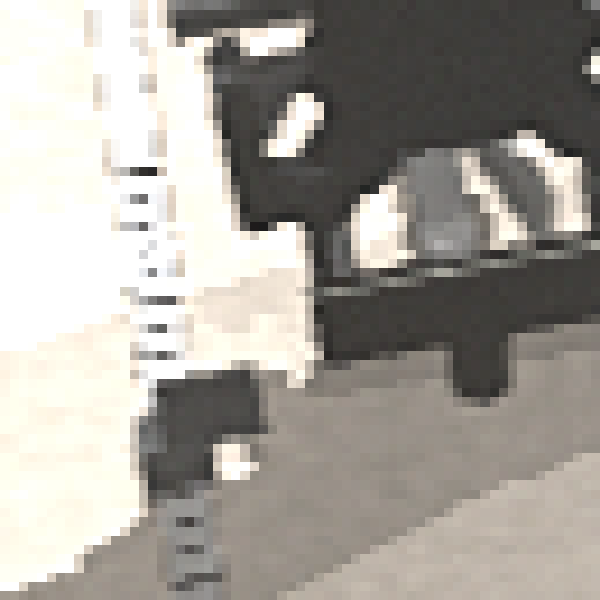

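The line runs from (325,292) to (598,247) and the fin's top edge is at about (260,373). The lever is still open, with the white line short of the marker. I'll measure the gap with subpixel fits.

```bash
cat > m.py <<'E'
from h import *
def meas(g,lc,lr,fr,show=True):
    """g gray side picture; lc=(u0,v0,u1,v1) rough line; fr=(u0,u1,v0,v1) fin window"""
    u0,v0,u1,v1=lc; pts=[]
    for u in range(int(u0)+1,int(u1)):
        v=v0+(v1-v0)*(u-u0)/(u1-u0); r=np.arange(int(round(v))-2,int(round(v))+3); c=g[r,u]
        k=int(np.argmax(c[1:4]))+1; a,b,d=c[k-1:k+2]; o=0.5*(a-d)/(a-2*b+d) if (a-2*b+d)<0 else 0
        pts.append((u,r[k]+np.clip(o,-.6,.6)))
    pts=np.array(pts); p=np.polyfit(pts[:,0],pts[:,1],1)
    res=pts[:,1]-np.polyval(p,pts[:,0]); ok=abs(res)<.5; p=np.polyfit(pts[ok,0],pts[ok,1],1)
    W=np.array([onz('side',u,np.polyval(p,u),.056) for u in (u0,u1)])
    e=W[1]-W[0]; print('line dir',np.degrees(np.arctan2(e[1],e[0]))-90,len(pts),ok.sum(),'len',np.linalg.norm(e))
    a0,a1,b0,b1=fr; e=[]
    for u in range(a0,a1):
        c=g[b0:b1,u]; hi,lo=c[:2].mean(),c[-2:].mean(); t=(hi+lo)/2; i=np.where(c<t)[0][0]
        e.append((u,b0+i-1+(c[i-1]-t)/(c[i-1]-c[i])))
    e=np.array(e); print('fin far top edge',e.round(2).tolist())
    return p,e,W
E
python3 - <<'E'
from m import *
g=cv2.imread('pics/s3.png').astype(float).mean(2)
k=65/600
L=lambda x,y:(240+x*k-.5,200+y*k-.5)
a,b=L(330,291),L(598,247)
p,e,W=meas(g,(*a,*b),0,(262,269,237,244))
print(g[236:246,260:272].astype(int)); print(p)
ef=np.polyfit(e[:,0],e[:,1],1)
uc=L(262,0)[0]; F=onz('side',uc,np.polyval(ef,uc),.051)
for th in (-107.3,-107.8,-108.3):
    t=np.radians(th);u=np.array([np.cos(t),np.sin(t)]);w=np.array([-u[1],u[0]])
    print(th,'gap to far edge',(F-W[0])[:2]@u*1000,(F-W[1])[:2]@u*1000,'dy',(F-W[0])[:2]@w*1000)
print('px/mm',(proj('side',F+np.r_[u*.001,0])-proj('side',F)))
E
```

```text
line dir -107.64727275103621 28 24 len 0.07895071429837024
fin far top edge [[262.0, 239.85], [263.0, 239.62], [264.0, 239.48], [265.0, 239.22], [266.0, 238.95], [267.0, 239.36], [268.0, 239.58]]
[[136 145 146 150 148 145 147 150 148 144 143 147]
 [132 144 146 149 150 145 145 147 146 144 145 140]
 [144 147 149 152 151 151 152 151 151 150 152 145]
 [169 158 162 162 145 111  93 109 143 158 157 147]
 [ 88  85  85  58  45  43  38  73  88  82  77 124]
 [ 41  42  42  39  42  42  39  52  76  83  78 129]
 [ 42  45  43  43  43  43  43  46  75  90  86  87]
 [ 45  45  47  45  45  45  44  41  72  90  88  88]
 [ 46  45  46  45  45  46  45  41  73  90  85  86]
 [ 46  45  46  44  43  44  43  42  62  85  87  85]]
[-1.81823076e-01  2.81262563e+02]
-107.3 gap to far edge 17.701771723036636 17.22325019641588 dy -22.914183776727764
-107.8 gap to far edge 17.901059131954558 18.111509381896518 dy -22.75883613549734
-108.3 gap to far edge 18.098983305912814 18.99838930581617 dy -22.601755320780782
px/mm [0.04790253 0.30620501]
```

```bash
python3 -m crank '[{"gripper":70,"travel":[-6,0,0],"twist":[0,0,0]},{"gripper":70,"travel":[-6,0,0],"twist":[0,0,0]},{"gripper":70,"travel":[-5,0,0],"twist":[0,0,0]},{"gripper":70,"travel":[0,0,0],"twist":[0,0,0]},{"gripper":70,"travel":[0,0,0],"twist":[0,0,0]}]'
python3 - <<'E'
from h import *
ims=[bot.camera('side') for _ in range(4)]
a=np.mean(ims,0); np.save('s4.npy',a[...,::-1]); a=a[205:265,245:305,::-1]
cv2.imwrite('pics/c4.png',np.clip(cv2.resize(a,(600,600),interpolation=cv2.INTER_NEAREST)*1.7,0,255).astype('uint8'))
g=np.load('s4.npy').mean(2).astype(int); print(g[234:246,256:284])
E
```

```text
time: 6.42
ee_pos: [0.5198, -0.0656, 0.0293]
tcp_rot: [-180.0, -0.0, 72.4]
wrist_force: [-1.0, 5.7, 2.3]
opening: 0.0699
grasp_force: 2.2
[[166 169 173 141 136 163 165 150 134 133 133 134 134 132 134 137 140 145
  105  25  34  50  50  45  49  39  27  25]
 [ 80  56 134 133 117 135 134 136 136 133 135 137 136 132 133 135 136 143
  109  33  27  29  36  51  59  71  95  88]
 [163 163 168 146 128 132 132 137 136 132 134 137 136 132 131 133 135 135
  100  53  87  96  72  61  51  38  35  35]
 [169 168 171 146 133 138 133 138 137 132 133 135 134 132 132 135 141 126
   82  37  33  36  36  34  35  35  35  36]
 [ 99  55  87 132 145 148 142 138 138 138 139 139 137 134 135 137 140 146
  104  24  34  36  36  37  37  36  36  36]
 [166 163 166 176 167 157 162 154 134 114  94  98 135 151 151 144 135 139
  100  23  33  36  36  37  36  36  36  37]
 [172 172 177 154 103 100 103  79  68  70  53  61 124 150 147 147 140 140
  105  32  33  36  36  37  36  36  36  36]
 [139  77  70  71  65  57  55  49  44  41  37  69 131 152 146 146 149 147
  116  58  32  36  37  36  36  36  36  35]
 [102  44  45  41  43  43  43  43  44  44  40  49 125 158 153 152 144 140
  114  53  29  35  35  34  34  34  33  31]
 [115  50  41  44  45  45  45  45  45  45  42  32 120 159 155 155 147 142
  131  80  26  31  31  30  34  43  47  53]
 [ 86  51  43  46  46  46  45  46  46  45  42  33 126 163 155 157 151 144
  111  62  52  45  65  79  77  76  75  75]
 [ 60  45  44  46  45  46  45  45  44  44  42  35 106 113  81  80 118 147
  112  71  77  78  78  76  76  75  73  73]]
```

View pics/c4.png

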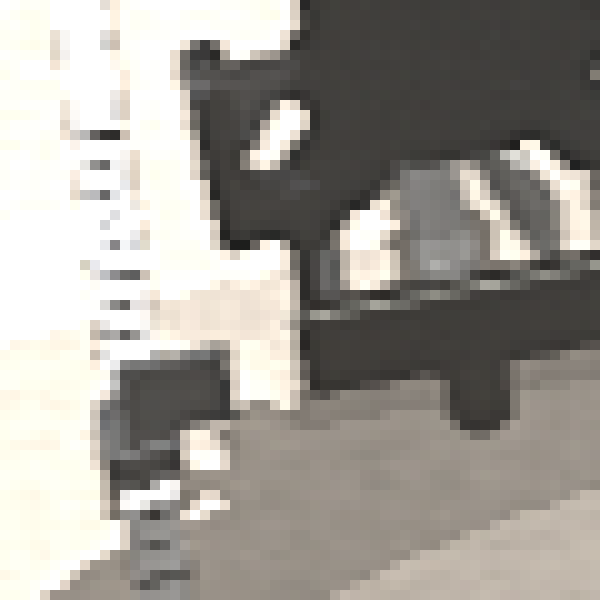

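The fin's top corner is at crop (230,350), i.e. pixel (267.5,239.3). The line runs from crop (312,315) to (598,265). I'll measure again.

Run:
```python
from m import *
g=np.load('s4.npy').mean(2)
p,e,W=meas(g,(276.5,236.1,304,231.0),0,(261,267,236,243))
n=lambda u:np.polyval(p,u); print(p,n(276.5),n(304))
F=onz('side',267.5,239.3,.051)
for th in (-107.3,-107.8,-108.3):
    t=np.radians(th);u=np.array([np.cos(t),np.sin(t)]);w=np.array([-u[1],u[0]])
    print(th,'gap',(F-W[0])[:2]@u*1000,(F-W[1])[:2]@u*1000,'dy',(F-W[0])[:2]@w*1000)
```

```text
line dir -107.36467056479258 27 20 len 0.07419435383855526
fin far top edge [[261.0, 240.17], [262.0, 240.26], [263.0, 239.82], [264.0, 239.67], [265.0, 239.61], [266.0, 239.19]]
[-1.87442317e-01  2.87960021e+02] 236.132220703941 230.97755698930752
-107.3 gap 1.1189052682102265 1.0351610589661338 dy -24.691560820004135
-107.8 gap 1.3343344457321547 1.8980526753315587 dy -24.680856474484926
-108.3 gap 1.5496620085199524 2.7607997476371477 dy -24.668272586189367
```

Run:
```python
from m import *
g0=cv2.imread('pics/side0.png').astype(float).mean(2)
p,e,W0=meas(g0,(272.5,216.5,304,211.8),0,(261,267,237,244))
g=np.load('s4.npy').mean(2); p,e,W=meas(g,(276.5,236.1,304,231.0),0,(261,267,236,243))
t=np.radians(-107.6);u=np.array([np.cos(t),np.sin(t)])
print('leg moved',(W.mean(0)-W0.mean(0))[:2]@u*1000)
T=cv2.imread('pics/top0.png').astype(float).mean(2)
print(T[268:280,320:336].astype(int)); print(T[225:250:4,300:324].astype(int)); print(g0[210:222,270:308:4].astype(int))
```

```text
line dir -109.25565874975362 31 18 len 0.08749815146055873
fin far top edge [[261.0, 240.12], [262.0, 240.15], [263.0, 239.78], [264.0, 239.65], [265.0, 239.49], [266.0, 239.28]]
line dir -107.36467056479258 27 20 len 0.07419435383855526
fin far top edge [[261.0, 240.17], [262.0, 240.26], [263.0, 239.82], [264.0, 239.67], [265.0, 239.61], [266.0, 239.19]]
leg moved 65.25924792483157
[[143 142 143 144 145 146 141 142 138 143 140 139 140 142 140 142]
 [145 145 145 144 143 144 136 135 134 141 143 145 141 141 142 140]
 [145 147 145 144 143 140 139 132 136 138 142 140 140 141 138 141]
 [144 141 142 144 140 141 133 127 130 138 143 142 142 137 141 139]
 [140 140 138 139 139 138 126 111 109 120 135 141 140 140 138 139]
 [137 135 134 136 136 133 116  86  78  94 119 136 144 142 141 140]
 [137 134 135 134 137 127 103  68  62  79 103 125 144 141 139 140]
 [133 132 127 129 133 120  85  59  65  77 102 127 139 140 141 140]
 [131 123 119 120 128 111  76  60  71  89 111 131 142 144 140 142]
 [118 107  98 101 111  94  69  61  75  97 121 141 144 142 140 141]
 [105  80  68  72  83  78  65  63  77  99 13
[... 615 characters left out ...]
85  52  57  80  82  58  49  66  83 101 121 135 143 142
  145 142 140 141 141 141]
 [134 133 116  74  48  72  95  80  47  54  75  88  98 119 137 139 140 141
  142 140 141 138 140 143]]
[[154 157 153 120 161 112  55 167 167 156]
 [154 154 152  91 169 121  80 109  33 154]
 [156 158 147  72 121  78  61  41 115 154]
 [151 159 157  75  66  30 100 108  39 151]
 [152 158 170  47  53 115  62  42  39 159]
 [157 145  61  87 113  42  41  37  38 159]
 [137  24 109  67  43  42  39  40  39 163]
 [126 145  44  43  39  37  37  40  40 163]
 [145  46  41  40  38  39  38  39  38 161]
 [125  40  38  38  39  40  39  35  29 159]
 [144  40  40  40  40  39  37  25  74 157]
 [165  41  40  38  40  38  34 145 153 156]]
```

Run:
```python
from h import *
r=np.array([225,229,233,237,241,245,249]);c=np.array([314.8,313.2,311.9,310.6,309,307.6,306.1])
W=np.array([onz('top',a,b,.056) for a,b in zip(c,r)]); F=onz('top',328.1,272.5,.051)
e=W[0]-W[-1]; print(np.degrees(np.arctan2(e[1],e[0]))-90)
for th in(-107.3,-107.6,-107.9):
    t=np.radians(th);u=np.array([np.cos(t),np.sin(t)]); print(th,(F-W.mean(0))[:2]@u*1000)
g0=cv2.imread('pics/side0.png').astype(float).mean(2)
# side line in initial picture, hand-peaked by column
pts=[]
for k in range(274,304):
    v=216.2-(k-274)*.155; rr=np.arange(int(v)-2,int(v)+4); col=g0[rr,k]
    i=[j for j in range(1,5) if col[j]>col[j-1] and col[j]>=col[j+1]]
    if len(i)==1: j=i[0]; a,b,d=col[j-1:j+2]; pts.append((k,rr[j]+.5*(a-d)/(a-2*b+d)))
pts=np.array(pts); print(pts.round(1).tolist())
```

```text
-108.30917005222321
-107.3 63.5984432895122
-107.6 63.92635741963954
-107.9 64.25251897638607
[[274.0, 217.1], [275.0, 217.0], [283.0, 215.0], [284.0, 215.0], [285.0, 215.0], [286.0, 215.0], [287.0, 214.6], [288.0, 214.0], [290.0, 214.0], [291.0, 214.0], [292.0, 214.0], [293.0, 213.7], [294.0, 213.0], [297.0, 213.0], [298.0, 213.0], [299.0, 212.7], [300.0, 211.8], [301.0, 211.9]]
```

```bash
python3 -m crank '[{"gripper":70,"travel":[-1,0,0],"twist":[0,0,0]},{"gripper":70,"travel":[0,0,0],"twist":[0,0,0]},{"gripper":70,"travel":[0,0,0],"twist":[0,0,0]},{"gripper":70,"travel":[0,0,0],"twist":[0,0,0]},{"gripper":70,"travel":[0,0,0],"twist":[0,0,0]}]'
cat > k.py <<'E'
from m import *
import sys
a=np.mean([bot.camera('side') for _ in range(4)],0); np.save(sys.argv[1],a); g=a.mean(2)
p,e,W=meas(g,(276.5,236.4,304,231.3),0,(261,267,236,243))
print(np.polyval(p,[276.5,304]),bot.get_obs()['ee_pos'])
F=onz('side',267.5,239.3,.051)
for th in (-107.4,-107.8):
    t=np.radians(th);u=np.array([np.cos(t),np.sin(t)])
    print(th,'gap',(F-W[0])[:2]@u*1000,(F-W[1])[:2]@u*1000)
E
python3 k.py s5.npy
```

```text
time: 7.25
ee_pos: [0.5196, -0.0665, 0.0292]
tcp_rot: [-180.0, -0.0, 72.4]
wrist_force: [-0.6, 5.6, 2.5]
opening: 0.0704
grasp_force: 2.4
line dir -107.76775534211217 27 22 len 0.07405816828197496
fin far top edge [[261.0, 240.18], [262.0, 240.27], [263.0, 239.84], [264.0, 239.67], [265.0, 239.61], [266.0, 239.19]]
[236.39819476 231.40396089] [ 0.51952587 -0.06645968  0.02922528]
-107.4 gap 0.31587088030776095 -0.1594712869423913
-107.8 gap 0.48730447633191837 0.5289825928405552
```

The leg is at the marker to within about 0.5 mm and it has paused there. Now I'll close the fingers in stages, watching the lateral force.

```bash
python3 -m crank '[{"gripper":62,"travel":[0,0,0],"twist":[0,0,0]},{"gripper":54,"travel":[0,0,0],"twist":[0,0,0]},{"gripper":47,"travel":[0,0,0],"twist":[0,0,0]},{"gripper":40,"travel":[0,0,0],"twist":[0,0,0]},{"gripper":34,"travel":[0,0,0],"twist":[0,0,0]},{"gripper":34,"travel":[0,0,0],"twist":[0,0,0]}]' 40; python3 k.py s6.npy
```

```text
time: 8.2
ee_pos: [0.5199, -0.0667, 0.0296]
tcp_rot: [180.0, -0.0, 72.4]
wrist_force: [1.8, 4.7, 3.6]
opening: 0.0338
grasp_force: 4.8
line dir -107.96685277417565 27 27 len 0.07401841296817394
fin far top edge [[261.0, 240.03], [262.0, 240.19], [263.0, 239.85], [264.0, 239.73], [265.0, 239.66], [266.0, 239.48]]
[236.33040862 231.41687479] [ 0.51992009 -0.0666625   0.02957369]
-107.4 gap 0.531439366075537 -0.20084595444070166
-107.8 gap 0.7031028672436577 0.4875519105618613
```

```bash
python3 -m crank '[{"gripper":30,"travel":[0,0,0],"twist":[0,0,0]},{"gripper":27,"travel":[0,0,0],"twist":[0,0,0]},{"gripper":24,"travel":[0,0,0],"twist":[0,0,0]},{"gripper":24,"travel":[0,0,0],"twist":[0,0,0]}]' 40;  python3 -m crank '[{"gripper":20,"travel":[0,0,0],"twist":[0,0,0]},{"gripper":15,"travel":[0,0,0],"twist":[0,0,0]},{"gripper":10,"travel":[0,0,0],"twist":[0,0,0]},{"gripper":10,"travel":[0,0,0],"twist":[0,0,0]}]' 40; python3 k.py s7.npy
```

```text
time: 8.9
ee_pos: [0.5161, -0.0655, 0.0297]
tcp_rot: [-179.6, -0.0, 72.4]
wrist_force: [-21.5, 11.4, 21.4]
opening: 0.0244
grasp_force: 18.5
time: 9.4
ee_pos: [0.5155, -0.0653, 0.0298]
tcp_rot: [-179.5, -0.0, 72.4]
wrist_force: [-25.9, 13.8, 24.5]
opening: 0.0226
grasp_force: 42.6
line dir -107.89596296001534 27 26 len 0.07403494113406459
fin far top edge [[261.0, 240.13], [262.0, 240.26], [263.0, 239.86], [264.0, 239.73], [265.0, 239.67], [266.0, 239.3]]
[236.33555305 231.3934439 ] [ 0.51553478 -0.06529823  0.02979446]
-107.4 gap 0.5150776272788054 -0.1257746363931382
-107.8 gap 0.6867236785263482 0.5627248633512071
```

The lever is closed: the opening is 23 mm and the grip 43 N. The bar has dragged the tool about 4.5 mm sideways, so I'll relieve that by shifting the command.

```bash
python3 -m crank '[{"gripper":10,"travel":[0,-1.5,0],"twist":[0,0,0]},{"gripper":10,"travel":[0,-1.5,0],"twist":[0,0,0]},{"gripper":10,"travel":[0,-1,0],"twist":[0,0,0]},{"gripper":10,"travel":[0,0,0],"twist":[0,0,0]}]' 40; python3 k.py s8.npy
python3 - <<'E'
import numpy as np,cv2
a=np.load('s8.npy')[195:260,245:310,::-1]
cv2.imwrite('pics/c8.png',np.clip(cv2.resize(a,(600,600),interpolation=cv2.INTER_NEAREST)*1.8,0,255).astype('uint8'))
E
```

```text
time: 10.1
ee_pos: [0.5154, -0.0652, 0.03]
tcp_rot: [-180.0, -0.0, 72.4]
wrist_force: [-4.6, 7.2, 9.9]
opening: 0.0224
grasp_force: 41.5
line dir -107.90824463855523 27 26 len 0.07403235061693418
fin far top edge [[261.0, 240.13], [262.0, 240.26], [263.0, 239.85], [264.0, 239.74], [265.0, 239.68], [266.0, 239.25]]
[236.33250641 231.39536535] [ 0.51536205 -0.06524085  0.030014  ]
-107.4 gap 0.5247673703631887 -0.13193111863668908
-107.8 gap 0.6964237557959752 0.5565600461992435
```

View pics/c8.png

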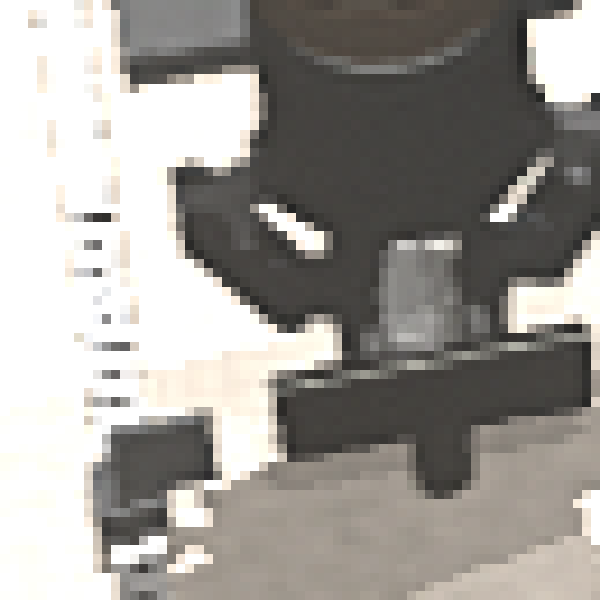

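The fingers grip the bar and the closed lever, at crop (375–485, 340), and the white line is level with the fin. Handing in.

```bash
python3 -c "
from workcell import bot
print(bot.job_done())"
```

```text
the job is handed in; nothing more can be done
None
```

I drew the leg out to the marker (last measured gap about 0.5 mm), paused, then closed the cam lever, and handed the job in at about 10 s still gripping leg and lever at about 40 N, with the marker not shifted in the pictures.

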